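Charge the mill jar, then hold the index plunger back

TASK

Take the largest of the three white grinding balls from the wooden rail and lower it gently onto the bottom of the open jar on the indexing wheel, letting go of it only when it is down (no dropping), while the wheel stays locked. Then grip the black knob of the wheel's spring plunger, pull the plunger straight out until it is fully back against its stop, so that its pin is clear of the hole in the wheel's rim, and finish while still gripping it and holding it there so that the wheel can be turned. Leave the two smaller balls on their rail and do not disturb the jar of olive glaze, the white cup or the wooden rib.

Things in the scene. Friction and masses are not known exactly. Their poses are not given: they have to be found in the camera images.
- big_ball_center (a point): Centre of the largest ball: glazed white porcelain, 48 mm diameter, about 0.14 kg, loose (it rolls). It rests in any one of the rail's three holes, its centre 22 mm above the rail's top (52 mm above the table, which is z = 0). The other two holes hold smaller balls of the same material.
- mid_ball_center (a point): Centre of the middle ball, 36 mm diameter, same material, in another hole of the rail. Stays there.
- small_ball_center (a point): Centre of the smallest ball, 28 mm diameter, same material, in another hole of the rail. Stays there.
- ball_rail: Fixed light-wood rail, 36 mm wide (its x), 200 mm long (its y), 30 mm high; origin at the centre of its underside, z up. Three 19 mm holes in its top on the centre line at y = -65, 0, +65 mm, each carrying a ball. The big ball stands out 6 mm beyond the rail's sides: fingers closing along the rail's x axis pass down beside the rail.
- jar_floor (a point): Centre of the inner floor (flat, 78 mm above the table) of the open white porcelain jar fixed on the wheel: round, 142 mm outer and 130 mm inner diameter at the rim, inner depth 54 mm, rim 132 mm above the table. z up. The big ball lying on the floor has its centre 24 mm above it, 30 mm below the rim.
- index_wheel: Fixed metal indexing wheel, origin under its axis on the table, z up. Round head of 190 mm diameter, top 72 mm high, index holes in its rim; the jar stands on it, on its axis. A bracket on its -x side (36 mm wide, 76 mm high) carries the spring plunger, level, 60 mm above the table, pointing radially out along the wheel's own -x; the barrel ends 138 mm from the axis.
- knob_grip (a point): Middle of the black plunger knob: a cylinder of 28 mm diameter, 32 mm long, its axis level along the wheel's x axis. 158 mm from the wheel's axis along the wheel's -x when home, 60 mm above the table. Free space below, above and on both sides: it can be gripped from above by fingers closing along the wheel's y axis.
- plunger (a joint): How far the spring plunger is pulled out, m: 0 home (pin 7 mm deep in the rim hole), 0.014 fully back against its stop. It slides along the wheel's own -x axis. Its spring pulls it home with about 5 N at 0 and 11 N at 0.014; it snaps home if let go.
- olive_jar: Bystander: closed squat jar of olive glaze, 62 mm diameter, 62 mm high; origin under its centre. Leave alone.
- bisque_cup: Bystander: white bisque cup, 88 mm diameter, 80 mm high; origin under its centre. Leave alone.
- wooden_rib: Bystander: flat wooden throwing rib, 50 x 93 x 8 mm, lying on the table; origin under its centre. Leave alone.

How it is judged:
By the outcome, as a careful person would: the job done as asked, in the order asked, and still so for the second after the job is handed in, while the arm keeps its last pose, push and grip.
It also fails if it takes over 48 s, if anything falls off the work surface, if the arm or the gripper's body presses on something with over 40 N, if the wrist force passes 120 N, or if a joint passes its speed limit or range.

ROBOT

A 6-joint arm with a two-finger parallel gripper is mounted at the origin on a cart in front of the work surface, level with it; the furniture and walls round the work are solid. World frame = base frame: x ahead of the robot, y to its left, z up, the work surface at z = 0. Lengths are in mm, angles in rad, forces in N, time in s.
With the tool pointing down it reaches from about 400 to 825 mm from the base axis. Payload 7 kg.
Tool frame: the origin (TCP) lies midway between the tips of the shut fingers; the grasp point (between the pads) lies arm.grasp_offset behind it (arm.grasp_offset is the distance from the TCP to the grasp point, in mm); z points along the fingers, y is the line along which they close (so a half turn about z gives the same grasp; the last joint's range is limited). The gripper opens to 85 mm and grips with 20 to 120 N. Pads are 22 mm wide; open, the fingers measure 114 mm over their backs; the gripper's body (76 mm by 85 mm) begins 54 mm behind the grasp point. The pads swing forward as they close: fully open they stand 13 mm farther back than shut.
Start: joints at [-0.994, 0.359, 0.012, 0, -1.224, -0.288], TCP at [192.215, -647.031, 231.302] pointing down, gripper open.
Joint ranges: [-3.07, 3.07], [-1.43, 2.12], [-1.02, 1.25], [-3.03, 1.67], [-3.05, -0], [-3.03, 3.03]. Speed limits (rad/s): [2.39, 2.39, 3.01, 3.14, 3.14, 3.14].

INTERFACE

Orientations are given as a rotation vector (axis times angle).
In Python, from plant import arm gives the robot as it stands. The module is installed in compiled form; this text tells all that it offers.
- The arm moves only by the tool drive_tool, never from a script. Its argument "rows" is a list of rows, each a list of 5 numbers: the opening, from -1 (shut) to 1 (fully open), then the shift along the tool's x, y, z in cm, then the turn about the tool's z in rad. In form: [[hand, dx, dy, dz, twist], ...]. A call has 1 to 12 rows; each row is the pose to reach, as a shift and turn from the pose commanded when the call began, along the tool's axes at that moment; what a row does not reach only later rows make up. A row lasts 1/8 s, in which the tool goes at most 62.5 mm and 10.7 degrees, less where a joint would pass 70% of its speed; a pose out of reach is approached as far as the arm can. A call with a gripper value outside its range is refused whole. The fingers move at their own pace and stop on an object; "grip_force" is the grip in N (left out, the last holds). Time passes only in rows, so rows that repeat a pose let the fingers close. It gives the time, the measured TCP pose, the force, the opening and the grip force at its end, in the units of the state.
- arm.observe(): the state, without advancing time (a new reading comes with each control period).
- arm.snapshot(name): name is "scene" or "top" or "wrist"; returns a dict with "frame" (480x640x3 uint8, red, green, blue), "fx", "fy", "cx", "cy" (pixels), "extrinsics" (4x4, takes a point from world to camera coordinates). Camera axes: x right, y up, looking along -z (the intrinsics and any distortion apply to the point x, -y, -z); pixel columns grow to the right and rows downward; lengths in mm; the calibration is good to about 2 mm. A picture is of the moment at which its call begins. There is no depth.
- arm.job_done(): hands the job in; it is judged then, once.
The state is a dict: "time_s": time; "joint_positions": joint angles; "dq": joint speeds; "joint_torque": joint torques, N m; "eef_pos": TCP position; "orientation": TCP orientation; "force": force on the tool from outside, world axes, zero at the start; "ft_torque": the same for the moment, N m; "finger_gap": finger opening in mm; "finger_force": force on a finger pad.
Only numpy, scipy, OpenCV 4.12 (cv2) and the standard library are available. Lean on these libraries where they do the work, as an engineer would, in place of code of your own. Each camera call takes 0.05 s, during which the arm holds its last target. There are 200 camera calls.

## Working session

There is one attempt and no reset: what is moved stays moved. The work goes in short steps, Python scripts to look and compute and a tool call to move; the robot and the scene stay as the last step left them, time stands still between calls to the robot, and variables do not carry over. Pictures are saved under pics/ and viewed, at most 10 in all, crops included, and the job is handed in when it is done.

Besides the shell and the picture viewer there is one more tool, called after "Emit:" by a JSON object that holds its "fn" and its "kwargs". drive_tool: Moves the arm, as the interface text tells. Its arguments: {"type":"object","properties":{"rows":{"type":"array","items":{"type":"array","items":{"type":"number"}}},"grip_force":{"type":"number"}},"required":["rows"]}

```bash
mkdir -p pics; cat > h.py <<'E'
import numpy as np, cv2
from plant import arm
from scipy.spatial.transform import Rotation as R
def snap(n,f):
    s=arm.snapshot(n); cv2.imwrite(f'pics/{f}.png',s['frame'][:,:,::-1]); np.save(f'pics/{f}.npy',s,allow_pickle=True); return s
def load(f): return np.load(f'pics/{f}.npy',allow_pickle=True).item()
def ray(s,u,v):
    E=s['extrinsics']; d=np.array([(u-s['cx'])/s['fx'],-(v-s['cy'])/s['fy'],-1.]); Rm=E[:3,:3]
    return -Rm.T@E[:3,3], Rm.T@d
def onz(s,u,v,z):
    o,d=ray(s,u,v); return o+d*(z-o[2])/d[2]
def proj(s,p):
    c=s['extrinsics'][:3,:3]@np.array(p)+s['extrinsics'][:3,3]
    return np.array([s['cx']+s['fx']*c[0]/-c[2], s['cy']+s['fy']*-c[1]/-c[2]])
E
python3 - <<'E'
from h import *
np.set_printoptions(precision=3,suppress=True)
for n in('top','scene'):
    s=snap(n,n+'0'); print(n,{k:v for k,v in s.items() if k!='frame'})
print(arm.observe(), arm.grasp_offset)
E
```

```text
top {'fx': 502.86493281586417, 'fy': 502.86493281586417, 'cx': 321.170118013969, 'cy': 243.79937281242135, 'extrinsics': array([[    0.084,    -0.996,    -0.006,   -27.371],
       [    0.973,     0.081,     0.214,  -581.53 ],
       [   -0.213,    -0.024,     0.977, -1141.132],
       [    0.   ,     0.   ,     0.   ,     1.   ]])}
scene {'fx': 484.0426578350616, 'fy': 484.0426578350616, 'cx': 315.1129783654562, 'cy': 238.06197383601125, 'extrinsics': array([[   -0.672,    -0.74 ,     0.013,   374.915],
       [    0.465,    -0.408,     0.786,  -336.944],
       [   -0.576,     0.534,     0.619, -1132.059],
       [    0.   ,     0.   ,     0.   ,     1.   ]])}
{'time_s': 0.1, 'joint_positions': array([-0.994,  0.359,  0.011, -0.   , -1.224, -0.288]), 'dq': array([ 0.   , -0.002,  0.002,  0.001,  0.001, -0.001]), 'joint_torque': array([ -0.001, -58.476,  29.411,   6.955,  -0.003,  -0.   ]), 'eef_pos': array([ 192.102, -646.683,  230.52 ]), 'orientation': array([ 0.452, -3.109, -0.002]), 'force': array([-0.013, -0.589, -0.331]), 'ft_torque': array([-0.003,  0.003,  0.006]), 'finger_force': 0.0, 'finger_gap': 85.2110537951725} 18.700000000000003
```

View pics/top0.png

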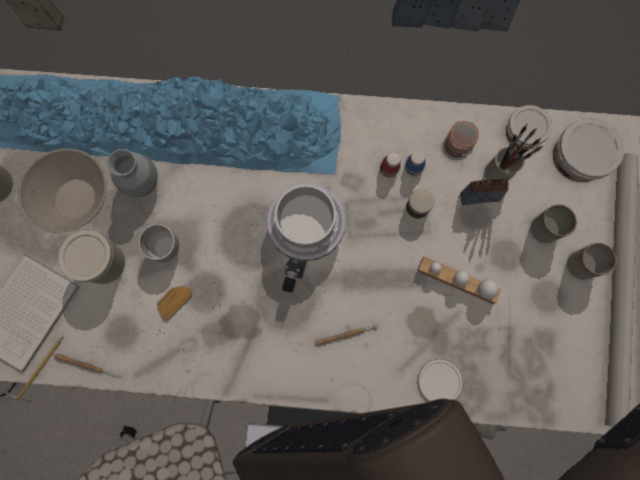

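View pics/scene0.png

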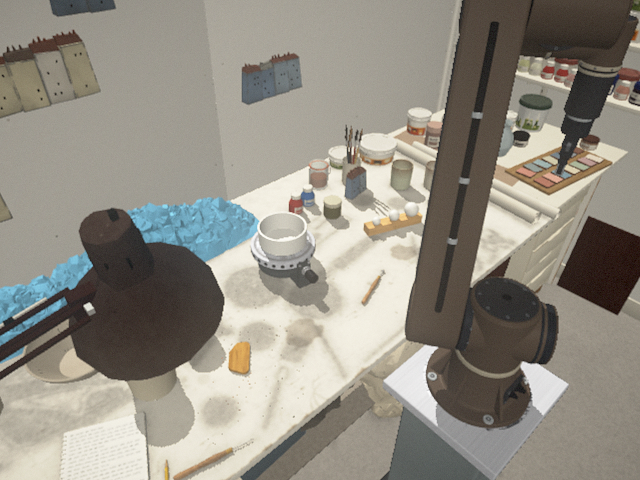

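The top view shows the rail near (458,280) with the big ball at about (488,289), the wheel and jar at (306,220), and the black knob at (290,283). Next I'll measure them.

```bash
python3 - <<'E'
from h import *
np.set_printoptions(precision=1,suppress=True)
s=load('top0'); f=s['frame']
# crop 
a=cv2.resize(f[170:310,260:340],None,fx=5,fy=5,interpolation=cv2.INTER_CUBIC)
a=cv2.resize(f[170:300,260:350],None,fx=4,fy=4,interpolation=cv2.INTER_CUBIC)
b=cv2.resize(f[245:311,410:510],None,fx=4,fy=4,interpolation=cv2.INTER_CUBIC)
o=np.zeros((520,760,3),np.uint8); o[:520,:360]=a; o[:264,360:760]=b
cv2.imwrite('pics/crop0.png',o[:,:,::-1])
for n,(u,v),z in [('big',(488,289),52),('mid',(461,278),45.3),('small',(435,268),40.3),('knob',(289,284),60),('jarrim',(305,219),132)]:
    print(n,onz(s,u,v,z))
g=cv2.cvtColor(f,cv2.COLOR_RGB2GRAY)
roi=g[260:300,275:310]; m=(roi<45).astype(np.uint8)
n,l,st,c=cv2.connectedComponentsWithStats(m)
for i in range(1,n): print(st[i],c[i]+[275,260])
E
```

```text
big [ 507.8 -381.    52. ]
mid [ 529.9 -318.6   45.3]
small [ 549.9 -256.9   40.3]
knob [479.4  88.8  60. ]
jarrim [621.3  61.2 132. ]
[ 11   0  21  18 179] [296.3 267.3]
[  7  17  14  15 147] [288.4 284.4]
```

View pics/crop0.png

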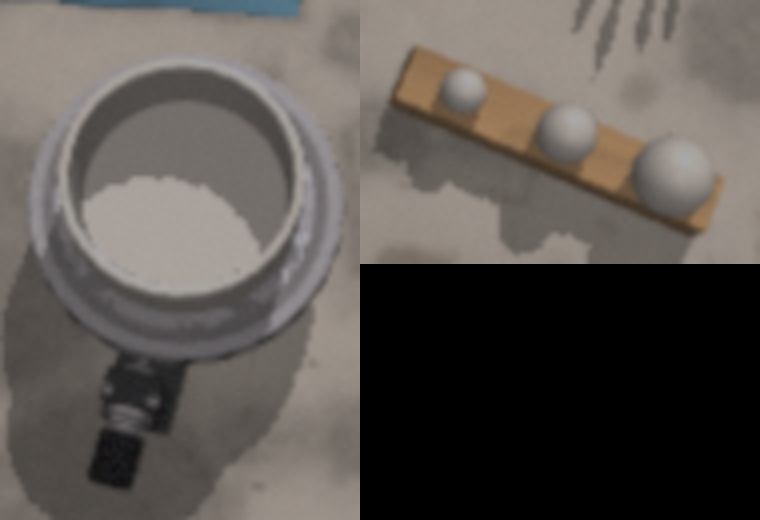

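The crop gives the jar rim centre near pixel (305.4,214.5), the big ball at (488.5,289) and the knob middle near (289.2,285).

```bash
cat >> h.py <<'E'
def go(p,ydir):
    """shift (cm, tool axes) and twist to bring TCP to p with tool y along +-ydir (world xy)"""
    o=arm.observe(); Rm=R.from_rotvec(o['orientation']).as_matrix()
    d=Rm.T@(np.array(p,float)-o['eef_pos'])/10
    t=Rm.T@np.array([ydir[0],ydir[1],0]); a=np.arctan2(-t[0],t[1])
    a=(a+np.pi/2)%np.pi-np.pi/2
    print('shift cm',d.round(2),'twist',round(a,3),'j6',o['joint_positions'][5].round(2),'tcp',o['eef_pos'].round(1),'rv',o['orientation'].round(3))
E
python3 - <<'E'
from h import *
np.set_printoptions(precision=1,suppress=True)
s=load('top0')
B=onz(s,488.5,289,52);M=onz(s,462,278.5,45.3);S=onz(s,436,268,40.3)
J=onz(s,305.4,214.5,132);K=onz(s,289.2,285,62)
print(B,M,S,J,K,np.linalg.norm(B-S),np.linalg.norm((J-K)[:2]))
l=(S-B)[:2];l/=np.linalg.norm(l);n=[-l[1],l[0]]
print('rail x dir',n)
w=(J-K)[:2];w/=np.linalg.norm(w);print('wheel x',w)
go([B[0],B[1],180],n)
go([B[0],B[1],32],n)
go([J[0],J[1],250],w)
print(R.from_rotvec(arm.observe()['orientation']).as_matrix())
E
```

```text
[ 507.9 -382.2   52. ] [ 528.9 -321.    45.3] [ 550.1 -259.3   40.3] [632.   61.2 132. ] [476.8  88.   62. ] 130.51017317955294 157.51234765373556
rail x dir [np.float64(-0.9457061320432625), np.float64(0.325022940445396)]
wheel x [ 1.  -0.2]
shift cm [-37.8  16.4   5.1] twist -0.951 j6 -0.29 tcp [ 192.1 -646.7  230.5] rv [ 0.5 -3.1 -0. ]
shift cm [-37.8  16.3  19.9] twist -0.951 j6 -0.29 tcp [ 192.1 -646.7  230.5] rv [ 0.5 -3.1 -0. ]
shift cm [-62.3  55.3  -1.9] twist -1.112 j6 -0.29 tcp [ 192.1 -646.7  230.5] rv [ 0.5 -3.1 -0. ]
[[-1.  -0.3 -0. ]
 [-0.3  1.   0. ]
 [ 0.   0.  -1. ]]
```

Emit:
{"fn": "drive_tool", "kwargs": {"rows": [[1,-4.2,1.8,0.5,-0.1],[1,-8.4,3.6,1,-0.2],[1,-12.6,5.5,1.5,-0.32],[1,-16.8,7.3,2,-0.43],[1,-21,9.1,2.6,-0.54],[1,-25.2,11,3.2,-0.65],[1,-29.4,12.8,3.8,-0.75],[1,-33.6,14.6,4.4,-0.85],[1,-36.5,15.8,4.9,-0.93],[1,-37.8,16.4,5.1,-0.951],[1,-37.8,16.4,5.1,-0.951]], "grip_force": 40}}

```text
time_s: 1.48
eef_pos: [508.0, -381.6, 179.8]
orientation: [1.825, -2.556, -0.001]
force: [-0.1, -0.8, -0.3]
finger_gap: 85.4
finger_force: 0.0
```

```bash
python3 - <<'E'
from h import *
np.set_printoptions(precision=3,suppress=True)
s=snap('wrist','w1'); print(s['fx'],s['cx'],s['cy'],s['extrinsics'])
for p in([507.9,-382.2,52],[528.9,-321,45.3]): print(proj(s,p))
go([507.9,-382.2,32],[-.9457,.325])
E
```

```text
404.1106492078019 322.3844054523619 230.98665667109822 [[  -0.946    0.324    0.002  603.791]
 [  -0.309   -0.902   -0.303 -163.718]
 [  -0.097   -0.287    0.953 -391.221]
 [   0.       0.       0.       1.   ]]
[321.785 219.287]
[321.752 298.772]
shift cm [-0.01 -0.04 14.81] twist -0.001 j6 0.01 tcp [ 507.5 -382.2  180.1] rv [ 1.824 -2.557 -0.001]
```

View pics/w1.png

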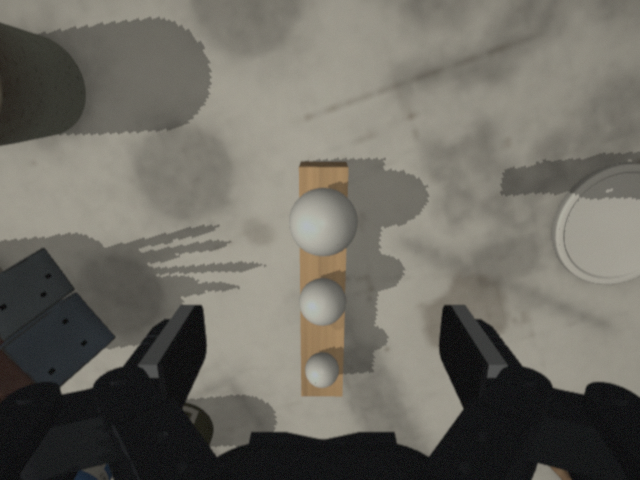

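The wrist view shows the big ball at (323,221), within about 2 px of the prediction, and the rail is aligned with the fingers.

```bash
python3 - <<'E'
from h import *
s=load('w1'); p=onz(s,323,221,52); print(p)
go([p[0],p[1],32],[-.9457,.325])
E
```

```text
[ 507.5015945  -380.75201788   52.        ]
shift cm [-0.14  0.04 14.81] twist -0.001 j6 0.01 tcp [ 507.5 -382.2  180.1] rv [ 1.824e+00 -2.557e+00 -1.000e-03]
```

Emit:
{"fn": "drive_tool", "kwargs": {"rows": [[1,-0.14,0.05,3,0],[1,-0.14,0.05,7,0],[1,-0.14,0.05,10.5,0],[1,-0.14,0.05,13,0],[1,-0.14,0.05,14.5,0],[1,-0.14,0.05,14.8,0],[0.4,-0.14,0.05,14.8,0],[-0.2,-0.14,0.05,14.8,0],[-0.5,-0.14,0.05,14.8,0],[-1,-0.14,0.05,14.8,0],[-1,-0.14,0.05,14.8,0],[-1,-0.14,0.05,14.8,0]], "grip_force": 40}}

```text
time_s: 3.02
eef_pos: [508.5, -381.0, 33.8]
orientation: [-1.825, 2.556, -0.003]
force: [-0.5, 0.2, 6.3]
finger_gap: 46.4
finger_force: 40.2
```

The gap of 46.4 mm and the upward force suggest the grip is above the ball's equator, so I'll reopen and regrip lower.

Emit:
{"fn": "drive_tool", "kwargs": {"rows": [[0.2,0,0,0,0],[0.2,0,0,0.2,0],[0.2,0,0,0.6,0],[0.2,0,0,0.6,0],[-0.3,0,0,0.6,0],[-1,0,0,0.6,0],[-1,0,0,0.6,0],[-1,0,0,0.6,0]], "grip_force": 40}}

```text
time_s: 4.03
eef_pos: [507.9, -380.7, 26.3]
orientation: [-1.825, 2.557, -0.0]
force: [0.4, -0.0, -1.2]
finger_gap: 46.3
finger_force: 41.0
```

```bash
python3 - <<'E'
from h import *
go([632,61.2,230],[.17,.985])
E
```

```text
shift cm [-45.82   2.62 -20.37] twist 1.411 j6 0.01 tcp [ 507.9 -380.7   26.3] rv [-1.825  2.557 -0.   ]
```

Emit:
{"fn": "drive_tool", "kwargs": {"rows": [[-1,0,0,-0.5,0],[-1,0,0,-2,0],[-1,0,0,-5,0],[-1,0,0,-9,0],[-1,0,0,-13,0],[-1,0,0,-17,0],[-1,0,0,-20,0],[-1,0,0,-20.4,0],[-1,0,0,-20.4,0]], "grip_force": 40}}

```text
time_s: 5.15
eef_pos: [507.5, -380.4, 230.3]
orientation: [-1.825, 2.557, 0.0]
force: [-0.3, 0.1, -2.3]
finger_gap: 46.4
finger_force: 41.3
```

Emit:
{"fn": "drive_tool", "kwargs": {"rows": [[-1,-2,0.1,0,0.06],[-1,-6,0.35,0,0.19],[-1,-10.5,0.6,0,0.33],[-1,-15,0.85,0,0.47],[-1,-19.5,1.1,0,0.61],[-1,-24,1.35,0,0.75],[-1,-28.5,1.6,0,0.89],[-1,-33,1.9,0,1.03],[-1,-37.5,2.1,0,1.17],[-1,-42,2.4,0,1.3],[-1,-45,2.6,0,1.38],[-1,-45.8,2.6,0,1.41]]}}

```text
time_s: 6.65
eef_pos: [631.5, 62.7, 228.1]
orientation: [-0.267, -3.127, 0.002]
force: [-0.4, -1.7, -2.5]
finger_gap: 46.3
finger_force: 41.4
```

```bash
python3 - <<'E'
from h import *
s=snap('wrist','w2'); print(arm.observe()['finger_gap'])
t=np.linspace(0,6.28,90)
im=s['frame'][:,:,::-1].copy()
for a in t: cv2.circle(im,tuple(proj(s,[632+68*np.cos(a),61.2+68*np.sin(a),132]).astype(int)),1,(0,0,255),-1)
w=np.array([.985,-.17])
for k in([632-158*w[0],61.2-158*w[1],60],[632-138*w[0],61.2-138*w[1],60]): cv2.circle(im,tuple(proj(s,k).astype(int)),3,(0,255,0),-1)
cv2.imwrite('pics/w2b.png',im)
go([632,61.2,230],[.17,.985])
E
```

```text
46.22097668751409
shift cm [-0.05 -0.15 -0.19] twist -0.0 j6 -2.15 tcp [631.7  62.8 228.1] rv [-2.680e-01 -3.127e+00  2.000e-03]
```

View pics/w2b.png

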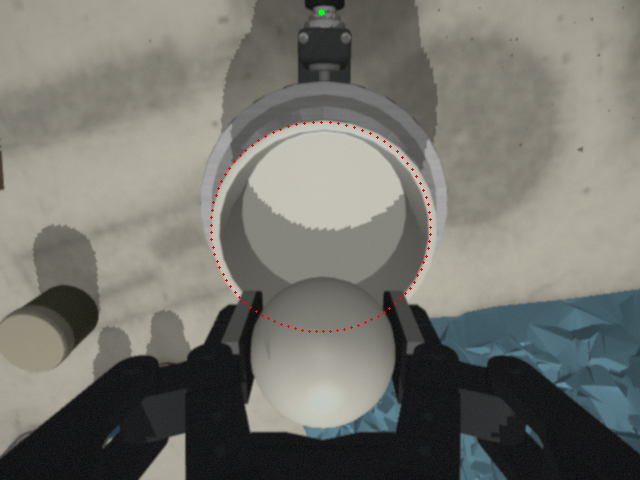

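The rim is centred about 4 px right of my drawn circle, so the jar centre is at y≈64 and the TCP is within 2 mm of it. The ball is held securely, so I'll lower it.

Emit:
{"fn": "drive_tool", "kwargs": {"rows": [[-1,0,0,1.5,0],[-1,0,0,4,0],[-1,0,0,7,0],[-1,0,0,10,0],[-1,0,0,12.3,0],[-1,0,0,13.7,0],[-1,0,0,14.3,0],[-1,0,0,14.3,0],[-1,0,0,14.3,0]]}}

```text
time_s: 7.82
eef_pos: [632.7, 61.0, 88.2]
orientation: [0.267, 3.129, 0.001]
force: [-0.2, 0.3, -1.9]
finger_gap: 46.2
finger_force: 41.4
```

Emit:
{"fn": "drive_tool", "kwargs": {"rows": [[-1,0,0,0.1,0],[-1,0,0,0.2,0],[-1,0,0,0.3,0],[-1,0,0,0.4,0],[-1,0,0,0.5,0],[-1,0,0,0.5,0]]}}

```text
time_s: 8.57
eef_pos: [632.0, 60.9, 82.2]
orientation: [-0.267, -3.13, 0.0]
force: [0.6, -0.1, -2.4]
finger_gap: 46.2
finger_force: 41.4
```

Not in contact yet, so I'll step down slowly.

Emit:
{"fn": "drive_tool", "kwargs": {"rows": [[-1,0,0,0.1,0],[-1,0,0,0.2,0],[-1,0,0,0.3,0],[-1,0,0,0.4,0],[-1,0,0,0.4,0]]}}

```text
time_s: 9.2
eef_pos: [632.0, 60.9, 78.2]
orientation: [-0.267, -3.13, 0.0]
force: [-0.4, -0.7, -1.5]
finger_gap: 46.5
finger_force: 41.4
```

Emit:
{"fn": "drive_tool", "kwargs": {"rows": [[-1,0,0,0.05,0],[-1,0,0,0.1,0],[-1,0,0,0.1,0]]}}

```text
time_s: 9.57
eef_pos: [632.1, 60.9, 77.3]
orientation: [-0.267, -3.13, -0.0]
force: [-0.4, 0.5, -1.7]
finger_gap: 46.2
finger_force: 41.4
```

Emit:
{"fn": "drive_tool", "kwargs": {"rows": [[-1,0,0,0.05,0],[-1,0,0,0.1,0],[-1,0,0,0.1,0]]}}

```text
time_s: 9.95
eef_pos: [632.1, 60.9, 76.3]
orientation: [0.267, 3.13, -0.0]
force: [0.2, 0.7, -1.4]
finger_gap: 46.3
finger_force: 41.4
```

Emit:
{"fn": "drive_tool", "kwargs": {"rows": [[-1,0,0,0.05,0],[-1,0,0,0.1,0],[-1,0,0,0.1,0]]}}

```text
time_s: 10.32
eef_pos: [632.5, 60.9, 76.1]
orientation: [0.267, 3.129, 0.0]
force: [-2.5, -0.5, 5.3]
finger_gap: 46.4
finger_force: 41.7
```

The tool makes contact at 76.1 mm, as predicted, so the ball is on the floor. I'll release gently.

Emit:
{"fn": "drive_tool", "kwargs": {"rows": [[0.15,0,0,0,0],[0.25,0,0,0,0],[0.35,0,0,0,0],[0.4,0,0,0,0]]}}

```text
time_s: 10.82
eef_pos: [632.3, 61.8, 75.2]
orientation: [0.267, 3.13, 0.002]
force: [-0.1, 4.1, 0.4]
finger_gap: 59.7
finger_force: 0.0
```

Emit:
{"fn": "drive_tool", "kwargs": {"rows": [[0.4,0,0,-0.5,0],[0.4,0,0,-2,0],[0.4,0,0,-5,0],[0.4,0,0,-9,0],[0.4,0,0,-13,0],[0.4,0,0,-15,0],[0.4,0,0,-15,0]]}}

```text
time_s: 11.7
eef_pos: [633.0, 60.8, 228.6]
orientation: [0.267, 3.126, 0.002]
force: [0.5, -0.2, -0.9]
finger_gap: 59.8
finger_force: 0.0
```

```bash
python3 - <<'E'
from h import *
s=snap('wrist','w3')
w=np.array([.985,-.17]); k=np.array([632.,62.5])-158*w
print(k); go([k[0],k[1],228],[.17,.985]); print('in jar center px',proj(s,[632,62,102]))
E
```

```text
[476.37  89.36]
shift cm [15.85  0.18 -0.15] twist 0.0 j6 -2.14 tcp [632.2  60.7 226.8] rv [2.670e-01 3.128e+00 1.000e-03]
in jar center px [324.03050157 217.84833829]
```

View pics/w3.png

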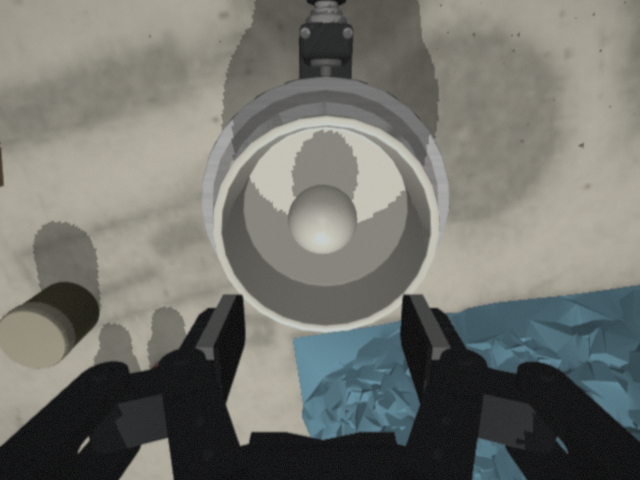

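The ball rests in the middle of the jar floor, at (322,219). Next, the knob.

Emit:
{"fn": "drive_tool", "kwargs": {"rows": [[0.4,3,0,0,0],[0.4,7,0.1,0,0],[0.4,11,0.1,0,0],[0.4,14.5,0.2,0,0],[0.4,15.9,0.2,0,0],[0.4,15.9,0.2,0,0]]}}

```text
time_s: 12.5
eef_pos: [475.3, 89.9, 225.4]
orientation: [0.266, 3.13, 0.0]
force: [0.8, 0.5, 0.0]
finger_gap: 59.9
finger_force: 0.0
```

```bash
python3 - <<'E'
from h import *
s=snap('wrist','w4'); im=s['frame'][:,:,::-1].copy()
w=np.array([.985,-.17])
for d in (142,158,174):
    k=np.array([632.,62.5])-d*w; p=proj(s,[*k,60]); print(d,k,p); cv2.circle(im,tuple(p.astype(int)),3,(0,255,0),-1)
cv2.imwrite('pics/w4b.png',im)
E
```

```text
142 [492.13  86.64] [322.38884226 227.39007706]
158 [476.37  89.36] [322.44255769 207.92111214]
174 [460.61  92.08] [322.49793845 187.84855103]
```

View pics/w4b.png

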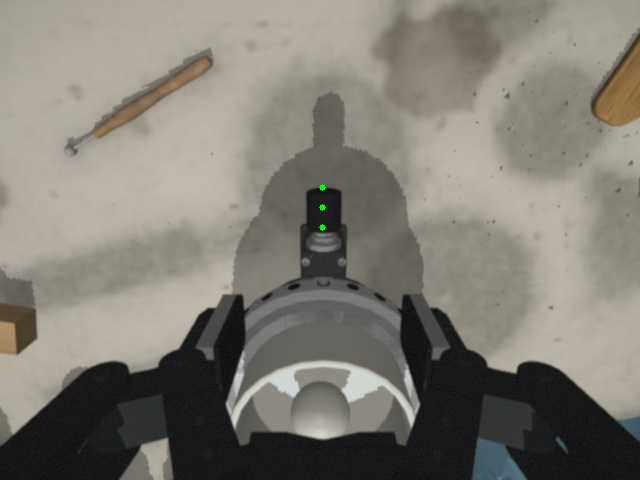

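The knob spans columns 307–341 and rows 187–232, aligned with the tool and about 1 mm to the +y side. I'll descend and grip it.

Emit:
{"fn": "drive_tool", "kwargs": {"rows": [[0.4,-0.1,0.1,4,0],[0.4,-0.1,0.1,8,0],[0.4,-0.1,0.1,12,0],[0.4,-0.1,0.1,15.5,0],[0.4,-0.1,0.1,17.8,0],[0.4,-0.1,0.1,18.6,0],[0.4,-0.1,0.1,18.6,0],[0.4,-0.1,0.1,18.6,0]]}}

```text
time_s: 13.55
eef_pos: [477.7, 90.9, 40.1]
orientation: [0.267, 3.129, 0.001]
force: [-0.3, -0.9, 0.9]
finger_gap: 59.6
finger_force: 0.0
```

Emit:
{"fn": "drive_tool", "kwargs": {"rows": [[0,0,0,0,0],[-0.3,0,0,0,0],[-0.6,0,0,0,0],[-1,0,0,0,0],[-1,0,0,0,0],[-1,0,0,0,0]], "grip_force": 60}}

```text
time_s: 14.3
eef_pos: [477.1, 90.4, 40.1]
orientation: [0.266, 3.13, -0.0]
force: [-1.3, -1.9, 6.3]
finger_gap: 26.5
finger_force: 58.4
```

Knob gripped. Now I'll pull along tool +x (the wheel's −x).

Emit:
{"fn": "drive_tool", "kwargs": {"rows": [[-1,0.2,0,0,0],[-1,0.4,0,0,0],[-1,0.6,0,0,0],[-1,0.8,0,0,0],[-1,1.0,0,0,0],[-1,1.0,0,0,0]]}}

```text
time_s: 15.05
eef_pos: [468.5, 92.0, 40.2]
orientation: [0.266, 3.128, 0.0]
force: [7.5, -7.5, 0.7]
finger_gap: 26.6
finger_force: 58.9
```

Emit:
{"fn": "drive_tool", "kwargs": {"rows": [[-1,0.1,0,0,0],[-1,0.2,0,0,0],[-1,0.3,0,0,0],[-1,0.4,0,0,0],[-1,0.4,0,0,0]]}}

```text
time_s: 15.68
eef_pos: [464.9, 92.7, 40.2]
orientation: [0.266, 3.127, 0.0]
force: [8.3, -7.9, -0.5]
finger_gap: 26.5
finger_force: 58.9
```

Emit:
{"fn": "drive_tool", "kwargs": {"rows": [[-1,0.1,-0.05,0,0],[-1,0.2,-0.05,0,0],[-1,0.2,-0.05,0,0]]}}

```text
time_s: 16.05
eef_pos: [463.2, 93.0, 40.2]
orientation: [0.265, 3.127, 0.001]
force: [8.6, -7.7, -1.0]
finger_gap: 26.3
finger_force: 59.1
```

Emit:
{"fn": "drive_tool", "kwargs": {"rows": [[-1,0.1,0,0,0],[-1,0.2,0,0,0],[-1,0.2,0,0,0]]}}

```text
time_s: 16.42
eef_pos: [463.2, 93.2, 40.3]
orientation: [0.264, 3.124, 0.002]
force: [22.3, -14.5, -11.6]
finger_gap: 26.0
finger_force: 59.8
```

It reached the stop: 14.1 mm of travel, then the force jumped to about 26 N with no motion. I'll firm up the grip, hold, and check.

Emit:
{"fn": "drive_tool", "kwargs": {"rows": [[-1,0,0,0,0],[-1,0,0,0,0],[-1,0,0,0,0],[-1,0,0,0,0],[-1,0,0,0,0],[-1,0,0,0,0],[-1,0,0,0,0],[-1,0,0,0,0]], "grip_force": 80}}

```text
time_s: 17.42
eef_pos: [463.2, 93.2, 40.4]
orientation: [0.264, 3.124, 0.002]
force: [21.3, -15.5, -9.5]
finger_gap: 25.8
finger_force: 79.1
```

```bash
python3 - <<'E'
from h import *
s=snap('top','t5'); f=s['frame']
a=cv2.resize(f[170:310,260:350],None,fx=4,fy=4,interpolation=cv2.INTER_CUBIC)
b=cv2.resize(f[245:311,410:510],None,fx=4,fy=4,interpolation=cv2.INTER_CUBIC)
o=np.zeros((560,760,3),np.uint8); o[:,:360]=a; o[:264,360:]=b
cv2.imwrite('pics/t5c.png',o[:,:,::-1])
E
```

```text
(no output)
```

View pics/t5c.png

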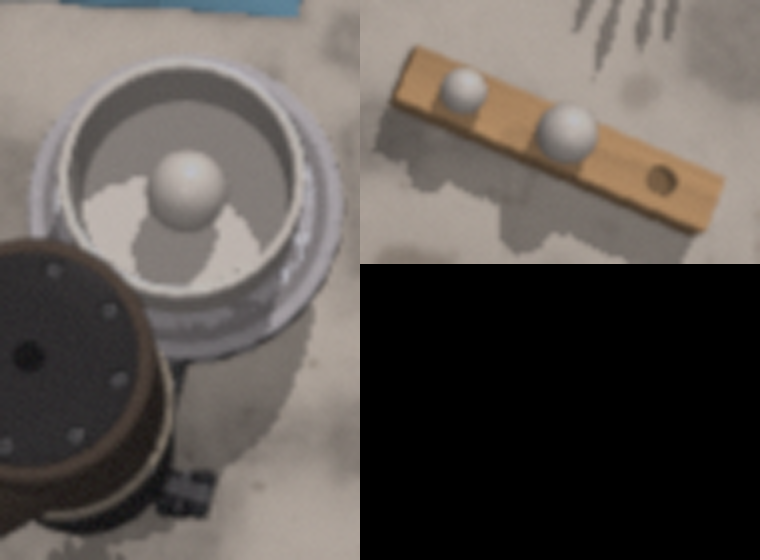

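The crop shows the big ball centred in the jar at (187,190), the two smaller balls still in place on the rail, and the plunger held steadily at its stop.

```bash
python3 -c "
from plant import arm
print(arm.job_done())"
```

```text
the job is handed in; nothing more can be done
None
```

The big ball was set down on the jar floor and released there, the plunger is gripped and held fully back against its stop, the two smaller balls are still on their rail, and the job is handed in at about 17.5 s.

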